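# Park the crevice nozzle on its slanted stub

### The job

Cleaning is done: pick up the vacuum's crevice nozzle standing on the bench and park it on the free thin stub of the slanted nozzle stand. Slide its socket straight down along the stub, past the sprung tongues, and press on by feel, firmly and steadily but not roughly, until it is fully home against the rubber-faced stop collar, then let go so that it stays there. Leave everything else on the bench and on the stand where it is.

Things in the scene. Friction and masses are not known exactly. Their poses are not given: they have to be found in the camera images.
- nozzle_tube (a point): Point on the axis of the crevice nozzle (black plastic, 0.11 kg, 140 mm tall, standing upright on its open round socket), in the middle of its oblong upper tube, 100 mm above the socket's rim: grip it here. The tube is rigid, 36 by 20 mm, from 67 to 140 mm above the rim. z points up the axis away from the socket, x along the 36 mm side, y along the 20 mm side (grip across this one).
- nozzle_rim (a point): Centre of the mouth of the crevice nozzle's socket (its lower end, on the bench at the start); axes as nozzle_tube. The socket is 41 mm outside, 34 mm inside, open for 54 mm up from the rim, then a shoulder narrows to the tube. Being round it fits the stub at any turn about its axis.
- nozzle: The crevice nozzle as a whole; origin and axes as nozzle_rim.
- stub: The free thin stub of the stand: fixed grey plastic peg, 31 mm in diameter, 56 mm long, narrowing to 20 mm over its last 10 mm. It stands square on the stand's sloping face and rises 50 degrees above level, leaning towards the stand's front. Origin on its axis at its foot, in the upper face of its flange. z points out and up along the stub; y is level, along the stand.
- stub_tip (a point): Centre of the free thin stub's outer end, 56 mm from its foot; axes as the stub. Four sprung tongues round the stub bulge to 37 mm: going in, the socket's rim meets them about 37 mm from the foot and from there goes on only against a drag of about 3 to 10 N, most at first; it does not slide home by its own weight, and they hold it once home.
- flange: The free thin stub's flange with its stop collar (46 mm wide, clamped on the stub, rubber face up); origin and axes as the stub. The face stands 8 to 20 mm above the foot, differently each time and not reported: home is felt as a push climbing above the drag (12 N per mm). Press slowly to about 10 N above the drag (over 6 N on the collar), keep it half a second, let go; 25 N cracks it.
- wand_stub: The thick stub on the same stand, for the vacuum's wand: 44 mm in diameter, 45 mm long, free, too thick for the nozzle. Origin and axes as for the thin stub; fixed. The three stubs stand 90 mm apart in a row in any order.
- bell_nozzle: A short bell-mouthed nozzle, 74 mm long, 48 mm across, loosely parked on the third stub; origin at the middle of its rim, 8 mm above that stub's foot. To be left alone.
- rack: The nozzle stand, fixed to the bench: base plate 150 mm by 300 mm, a grey sheet sloping up from 33 mm high in front to 107 mm at the back, stubs on it. Origin: on the bench under the foot of the middle stub (75 mm above); x points from its front to its back, y along the row of stubs.
- wide_nozzle: A flat wide nozzle 125 mm long, lying on the bench. To be left alone.
- adaptor: A short black tube, 44 mm across and 45 mm tall, standing on the bench. To be left alone.
- tool_pot: A glass pot of brushes and tools, 76 mm across, about 200 mm tall. To be left alone.
- spatula: A spatula about 190 mm long, lying flat. To be left alone.
- scalpel: A scalpel about 145 mm long, lying flat. To be left alone.
- solvent_jar: A small brown glass jar, 56 mm across, 75 mm tall. To be left alone.
- bowl: A mended clay bowl on a cork ring, 110 mm across, 82 mm tall. To be left alone.
Not all that is in view belongs to the job. Leave any yellow look-alike of the nozzle alone.

How it is judged:
By the outcome, as a careful person would: the job done as asked, in the order asked, and still so for the second after the job is handed in, with the robot touching nothing.
It also fails if it takes over 58 s, if anything falls off the work surface, if the arm or the gripper's body presses on something with over 40 N, if the wrist force passes 120 N, or if a joint passes its speed limit or range.

### The arm

A 6-joint arm with a two-finger parallel gripper is mounted at the origin on the work surface. World frame = base frame: x ahead of the robot, y to its left, z up, the work surface at z = 0. Lengths are in mm, angles in rad, forces in N, time in s.
With the tool pointing down it reaches from about 275 to 750 mm from the base axis. Payload 10.2 kg.
Tool frame: the origin (TCP) lies between the finger pads; the fingertips stand 17 mm ahead of it and the grasp point (between the pads) lies 2 mm behind it (tips_ahead is the distance from the TCP to the fingertips, in mm); z points along the fingers, y is the line along which they close (so a half turn about z gives the same grasp; the last joint's range is limited). The gripper opens to 85 mm and grips with 20 to 120 N. Pads are 22 mm wide; open, the fingers measure 114 mm over their backs; the gripper's body (76 mm by 85 mm) begins 54 mm behind the grasp point. The pads swing forward as they close: fully open they stand 13 mm farther back than shut.
Start: joints at [0.998, 0.313, 1.498, -0, 1.331, -0.223], TCP at [179.936, 493.208, 248.294] pointing down, gripper open.
Joint ranges: [-2.94, 2.94], [-0.97, 2.17], [0.19, 2.56], [-1.23, 4.37], [0.02, 3.11], [-2.88, 2.88]. Speed limits (rad/s): [2.39, 2.39, 3.01, 3.14, 3.14, 3.14].

### API

Orientations are given as a unit quaternion [w, x, y, z].
In Python, from rig import sense, capture, finish_job, boxes_of, tips_ahead gives the robot as it stands.
- The arm moves only by the tool drive_tool, never from a script. Its argument "commands" is text: rows parted by semicolons, each of 7 numbers parted by spaces: the shift along the world's x, y, z in units of 0.1 m (1.0 is 0.1 m), then the turn, a rotation vector about the world's x, y, z in units of pi/4 rad (1.0 is pi/4 rad), then the opening in per cent of the stroke, from 0 (shut) to 100 (fully open). A call has 1 to 20 rows; each row shifts and turns the commanded pose from where the row before left it; what a row does not reach is not made up. A row lasts 1/12 s, in which the tool goes at most 41.7 mm and 7.16 degrees, less where a joint would pass 70% of its speed; a pose out of reach is approached as far as the arm can. A call with a number of a shift or a turn outside -1 to 1 is refused whole. A call with a gripper value outside its range is refused whole. The fingers move at their own pace and stop on an object; "force" is the grip in N (left out, the last holds). Time passes only in rows, so rows that do not move let the fingers close. It gives the time, the measured TCP pose, the force, the opening and the grip force at its end, in the units of the state.
- sense(): the state, without advancing time (a new reading comes with each control period).
- capture(name): name is "scene" or "top"; returns a dict with "pixels" (420x560x3 uint8, blue, green, red), "fov_y" (degrees; the focal length in pixels is half the picture's height over the tangent of half this angle, whatever the lens; pixels are square), "cx", "cy" (the principal point, pixels), "position" and "attitude" of the camera in the world. Camera axes: x right, y down, z forward; pixel columns grow to the right and rows downward; lengths in mm; the calibration is good to about 2 mm. A picture is of the moment at which its call begins. There is no depth.
- finish_job(): hands the job in; it is judged then, once.
Trained networks look in a picture, given as the dict that the camera call returned (one of the last four; its "shot" number tells which), for a name from the list of things; names that differ only in an ending like _2 or _b are one class to them, and where a whole thing is asked for, a point or a joint stands for the part that bears it (a point fixed in the world has none). Each returns a list of dicts, best first, with "confidence" (0 to 1); they miss things now and then, are a little off and sometimes report something else, mostly with a low value. They report only what shows in the picture. A call takes as long as a camera call. They do not tell look-alikes from the thing itself.
- boxes_of(picture, name): "position" ([column, row] in pixels, amid what is visible of it).
The state is a dict: "time_s": time; "joints": joint angles; "dq": joint speeds; "tau": joint torques, N m; "eef_pos": TCP position; "ee_rot": TCP orientation; "force": force on the tool from outside, world axes, zero at the start; "wrist_torque": the same for the moment, N m; "grip_width": opening from 0.0 (shut) to 1.0 (fully open); "grip_force": force on a finger pad.
Only numpy, scipy, OpenCV 4.12 (cv2) and the standard library are available. Lean on these libraries where they do the work, as an engineer would, in place of code of your own. Each camera call takes 0.05 s, during which the arm holds its last target. There are 200 camera calls.

## Working session

There is one attempt and no reset: what is moved stays moved. The work goes in short steps, Python scripts to look and compute and a tool call to move; the robot and the scene stay as the last step left them, time stands still between calls to the robot, and variables do not carry over. Pictures are saved under pics/ and viewed, at most 10 in all, crops included, and the job is handed in when it is done.

Besides the shell and the picture viewer there is one more tool, called after "Request:" by a JSON object that holds its "op" and its "data", one argument or row to a line. drive_tool: Moves the arm, as the interface text tells. Shifts and turns lie within -1 to 1; 1 stands for 0.1 m of shift or pi/4 rad of turn. Its arguments: {"type":"object","properties":{"commands":{"type":"string"},"force":{"type":"number"}},"required":["commands"]}

```bash
mkdir -p pics
cat > h.py <<'E'
import numpy as np, cv2
from scipy.spatial.transform import Rotation as R
from rig import *
def rot(q): return R.from_quat([q[1],q[2],q[3],q[0]]).as_matrix()
def ray(p,uv):
    f=p["pixels"].shape[0]/2/np.tan(np.radians(p["fov_y"])/2)
    d=np.array([(uv[0]-p["cx"])/f,(uv[1]-p["cy"])/f,1.]); A=np.array(p["attitude"])
    A=rot(A) if A.shape==(4,) else A
    d=A@d; return np.array(p["position"]),d/np.linalg.norm(d)
def proj(p,X):
    f=p["pixels"].shape[0]/2/np.tan(np.radians(p["fov_y"])/2)
    A=np.array(p["attitude"]); A=rot(A) if A.shape==(4,) else A
    c=A.T@(np.array(X)-np.array(p["position"])); return [p["cx"]+f*c[0]/c[2],p["cy"]+f*c[1]/c[2]]
def tri(rays):
    M=sum(np.eye(3)-np.outer(d,d) for o,d in rays); b=sum((np.eye(3)-np.outer(d,d))@o for o,d in rays)
    x=np.linalg.solve(M,b); return x,[round(float(np.linalg.norm(np.cross(x-o,d))),1) for o,d in rays]
def atz(r,z): o,d=r; return o+d*(z-o[2])/d[2]
E
python3 - <<'E'
from h import *
S=capture("scene");T=capture("top")
for n,p in(("scene",S),("top",T)):
    cv2.imwrite(f"pics/{n}1.png",p["pixels"]); print(n,p["position"],p["attitude"],p["fov_y"],p["cx"],p["cy"])
for k in["nozzle_tube","nozzle_rim","nozzle","stub","stub_tip","flange","wand_stub","bell_nozzle","rack","adaptor","tool_pot"]:
    for n,p in(("S",S),("T",T)):
        print(k,n,[(np.round(b["position"]).tolist(),round(b["confidence"],2)) for b in boxes_of(p,k)[:3]])
print(sense())
E
```

```text
scene [1448.69486931  478.34510048  941.11734992] [-0.2231589   0.48295396  0.76069349 -0.37188842] 47.701852819219255 277.96126693074143 210.65210078774442
top [ 403.38857928    7.45795275 1553.60339225] [-0.02494514  0.71227371 -0.70052391  0.03619606] 42.321961480979404 282.46504818549806 213.7215100366567
nozzle_tube S [([214.0, 170.0], 0.87), ([202.0, 190.0], 0.8), ([232.0, 163.0], 0.59)]
nozzle_tube T [([372.0, 299.0], 0.68), ([378.0, 274.0], 0.62), ([378.0, 243.0], 0.49)]
nozzle_rim S [([201.0, 191.0], 0.94), ([229.0, 168.0], 0.81)]
nozzle_rim T [([379.0, 272.0], 0.72), ([369.0, 296.0], 0.72), ([377.0, 238.0], 0.48)]
nozzle S [([211.0, 166.0], 0.71), ([229.0, 167.0], 0.63), ([204.0, 193.0], 0.59)]
nozzle T [([381.0, 273.0], 0.73), ([372.0, 300.0], 0.7), ([241.0, 182.0], 0.57)]
stub S [([286.0, 243.0], 0.58)]
stub T [([242.0, 179.0], 0.65)]
stub_tip S [([286.0, 242.0], 0.66)]
stub_tip T [([369.0, 158.0], 0.62), ([243.0, 182.0], 0.51)]
flange S [([292.0, 256.0], 0.55)]
flange T [([377.0, 242.0], 0.74), ([234.0, 183.0], 0.51)]
wand_stub S [([321.0, 210.0], 0.62)]
wand_stub T [([2
[... 384 characters left out ...]
 198.0], 0.74)]
{'time_s': 1.2, 'joints': array([ 9.97598424e-01,  3.12875171e-01,  1.49765710e+00, -1.99948511e-05,
        1.33100537e+00, -2.23383494e-01]), 'dq': array([ 0.00159167, -0.00037092,  0.00140628, -0.00021644, -0.00023536,
        0.00134161]), 'tau': array([ 2.01207913e-03, -4.12175095e+01, -2.59900725e+01, -1.54442228e-05,
        5.93560108e-04,  1.03784467e-05]), 'eef_pos': array([179.94761114, 493.21681417, 248.323054  ]), 'ee_rot': array([1.96184229e-05, 1.74014420e-01, 9.84743104e-01, 2.15843698e-05]), 'force': array([0.25005019, 0.28290786, 0.17435906]), 'wrist_torque': array([-0.03267306, -0.03846109, -0.00477744]), 'grip_force': 0.0, 'grip_width': 0.9987881477570427}
```

View pics/scene1.png

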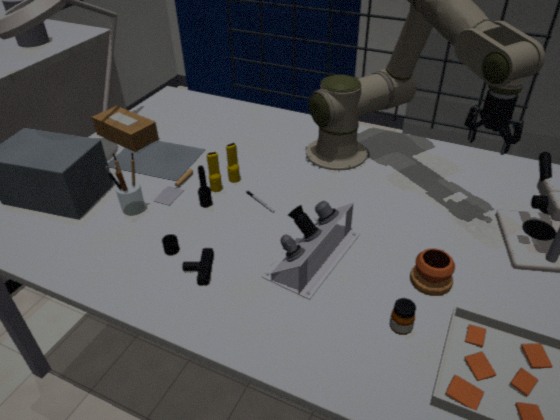

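View pics/top1.png

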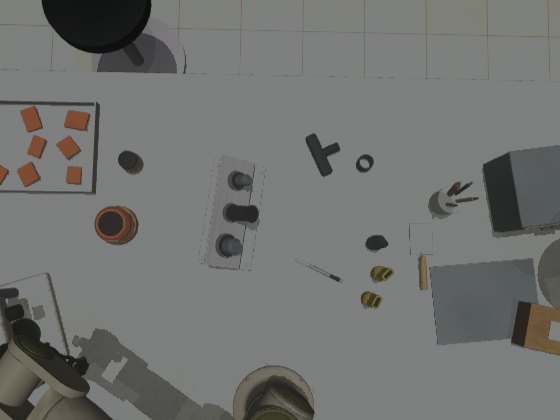

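The scene view shows the black nozzle at about (204,187), with two yellow look-alikes beside it at (215,172) and (232,163). The thin stub is at (290,245) and the thick stub at (325,211). In the top view the nozzle is at (377,242) and the thin stub at (242,180), leaning right (−y). I'll zoom in to measure.

Run:
```python
from h import *
S=cv2.imread("pics/scene1.png");T=cv2.imread("pics/top1.png")
def crop(I,c,r,w,h,s): 
    o=cv2.resize(I[r:r+h,c:c+w],None,fx=s,fy=s,interpolation=cv2.INTER_CUBIC)
    for k in range(0,w,10):
        cv2.line(o,(k*s,0),(k*s,4 if k%50 else 12),(0,255,0),1)
    for k in range(0,h,10): cv2.line(o,(0,k*s),(4 if k%50 else 12,k*s),(0,255,0),1)
    return cv2.convertScaleAbs(o,alpha=1.5)
a=crop(S,260,190,100,100,4);b=crop(T,190,150,100,125,4)
n1=crop(S,180,150,50,75,4) ;n2=crop(T,350,222,50,50,4)
o=np.zeros((600,800,3),np.uint8)
o[:400,:400]=a;o[:500,400:]=b;o[400:600,0:200]=n1[:200];o[400:600,200:400]=n2
cv2.imwrite("pics/z.png",o)
```

```text
(no output)
```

View pics/z.png

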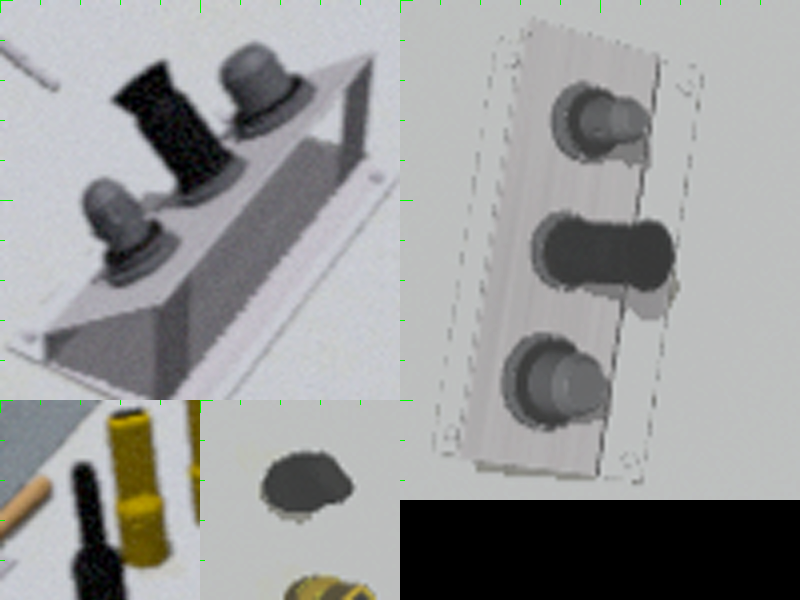

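```bash
cat > fit.py <<'E'
from h import *
from scipy.optimize import least_squares, minimize
S=capture("scene");T=capture("top")
AX=np.array([-np.cos(np.radians(50)),0,np.sin(np.radians(50))])
c4=lambda u,v,o:(o[0]+u/4,o[1]+v/4)
a=(260,190);b=(190-100,150)
obs=[]
for (x,y),uv in zip([(75,-150),(-75,-150),(-75,150),(75,150)],[(500,38),(703,65),(640,482),(437,452)]): obs.append((T,[x,y,3],c4(*uv,b)))
obs+= [(S,[-75,-150,3],c4(8,348,a))]
foot=lambda y:np.array([0,y,75.])
obs+= [(T,foot(-90)+AX*56,c4(634,120,b)),(S,foot(-90)+AX*56,c4(99,191,a)),
       (T,foot(90)+AX*45,c4(582,381,b)),(S,foot(90)+AX*45,c4(247,59,a))]
def W(q,X): return np.r_[q[0],q[1],0]+R.from_euler("z",q[2]).apply(X)
def res(q): return np.concatenate([np.subtract(proj(p,W(q,X)),uv) for p,X,uv in obs])
s=least_squares(res,[450,110,1.4],loss="soft_l1",x_scale=[10,10,.1]); q=s.x
print("rack",q.round(3)); print(res(q).reshape(-1,2).round(1).tolist())
print("foot",W(q,foot(-90)),"tip",W(q,foot(-90)+AX*56))
t=np.linspace(0,2*np.pi,24,endpoint=False); C=np.c_[np.cos(t),np.sin(t)]
def ring(sx,sy,z): return np.c_[C*[sx,sy],np.full(24,z)]
sg=np.sign(np.cos(t))*8
def stad(z): return np.c_[C[:,0]*10+sg,C[:,1]*10,np.full(24,z)]
parts=[np.r_[ring(20.5,20.5,0),ring(20.5,20.5,54)],np.r_[ring(20.5,20.5,54),stad(67)],np.r_[stad(67),stad(140)]]
def sil(p,q,sc=4):
    m=np.zeros((420*sc,560*sc),np.uint8)
    for P in parts:
        pts=np.array([proj(p,W(q,X)) for X in P]); h=cv2.convexHull(((pts+.5)*sc).round().astype(np.int32)); cv2.fillConvexPoly(m,h,255)
    return cv2.resize(m,(560,420),interpolation=cv2.INTER_AREA)/255.
wins=[(S,slice(155,215),slice(185,218)),(T,slice(225,262),slice(355,395))]
ms=[]
for p,r,c in wins:
    g=p["pixels"].astype(float); v=g.max(2); m=np.clip((110-v)/60,0,1)*( (g.max(2)-g.min(2))<35); m=m[r,c]
    n,l,st,_=cv2.connectedComponentsWithStats((m>.3).astype(np.uint8)); k=1+st[1:,4].argmax(); ms.append(m*(cv2.dilate((l==k).astype(np.uint8),np.ones((3,3)))))
def cost(q): return sum(np.abs(sil(p,q)[r,c]-m).sum() for (p,r,c),m in zip(wins,ms))
o=atz(ray(T,(373,242)),20); best=None
for y in np.arange(0,3.1,.4):
    s=minimize(cost,[o[0],o[1],y],method="Nelder-Mead",options=dict(initial_simplex=[[o[0],o[1],y],[o[0]+8,o[1],y],[o[0],o[1]+8,y],[o[0],o[1],y+.3]],maxfev=90))
    print(s.x.round(2),round(s.fun,1))
    if best is None or s.fun<best.fun: best=s
n=best.x
out=[]
for p,(cc,rr) in((S,(260,190)),(T,(190,150)),(S,(170,145)),(T,(340,205))):
    w,h=100,75
    if p is T and cc==190: h=75
    I=cv2.convertScaleAbs(cv2.resize(p["pixels"][rr:rr+h,cc:cc+w],None,fx=4,fy=4,interpolation=cv2.INTER_CUBIC),alpha=1.5)
    def pl(X,col):
        pts=np.array([np.subtract(proj(p,x),(cc-.5,rr-.5)) for x in X])*4; cv2.polylines(I,[pts.round().astype(np.int32)],True,col,1)
    Q=np.array([[np.sin(np.radians(50)),0,np.cos(np.radians(50))],[0,1,0],AX])
    for y,d,L,e in((-90,31,46,56),(90,44,45,45)):
        for dd,z in((d,0),(d,L),(20 if y<0 else 36,e)): pl([W(q,foot(y)+v@Q) for v in ring(dd/2,dd/2,z)],(0,0,255))
    for yy in(-90,0,90): pl([W(q,foot(yy)),W(q,foot(yy)+AX*82)],(255,0,0))
    pl([W(q,[x,y,3]) for x,y in((75,-150),(-75,-150),(-75,150),(75,150))],(0,200,0))
    for P in(ring(20.5,20.5,0),stad(67),stad(140)): pl([W(n,v) for v in P],(0,0,255))
    out.append(I)
cv2.imwrite("pics/ov.png",np.vstack([np.hstack(out[:2]),np.hstack(out[2:])]))
print("nozzle",n)
E
python3 fit.py
```

```text
rack [533.889 127.201   1.445]
[[-0.6, -0.1], [0.1, 0.5], [0.7, -0.4], [-0.9, -0.3], [-0.8, -0.5], [-1.0, -0.7], [0.1, -0.6], [-0.4, 0.6], [-1.1, -0.4]]
foot [623.18233244 115.94720199  75.        ] tip [618.68132386  80.23361103 117.89848881]
[ 460.03 -278.01    0.69] 82.5
[ 460.22 -278.62    0.68] 83.7
[ 460.04 -278.43    0.64] 83.8
[ 460.16 -277.82    0.65] 83.7
[ 460.17 -278.33    0.63] 83.3
[ 460.09 -277.72    0.66] 83.3
[ 460.11 -277.97    3.74] 83.9
[ 460.02 -278.68    3.81] 85.4
nozzle [ 460.03255603 -278.0125297     0.69071717]
```

View pics/ov.png

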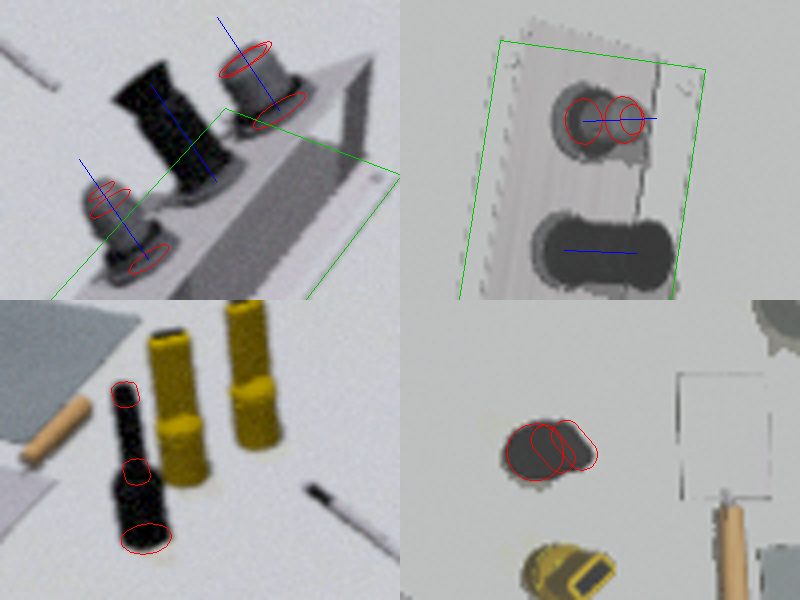

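The fitted outlines match the nozzle closely and the rack to about 1 px. The nozzle is at (460,−278), yaw 0.69. The thin stub's foot is near (623,116,75). Next I move above the nozzle.

Request:
{"op": "drive_tool", "data": {
  "commands": "0.14 -0.386 0.02 0 0 -0.134 80;0.14 -0.386 0.02 0 0 -0.134 80;0.14 -0.386 0.02 0 0 -0.134 80;0.14 -0.386 0.02 0 0 -0.134 80;0.14 -0.386 0.02 0 0 -0.134 80;0.14 -0.386 0 0 0 -0.134 80;0.14 -0.386 0 0 0 -0.134 80;0.14 -0.386 0 0 0 -0.134 80;0.14 -0.386 0 0 0 -0.134 80;0.14 -0.386 0 0 0 -0.134 80;0.14 -0.386 0 0 0 -0.134 80;0.14 -0.386 0 0 0 -0.134 80;0.14 -0.386 0 0 0 -0.134 80;0.14 -0.386 0 0 0 -0.134 80;0.14 -0.386 0 0 0 -0.134 80;0.14 -0.386 0 0 0 -0.134 80;0.14 -0.386 0 0 0 -0.134 80;0.14 -0.386 0 0 0 -0.134 80;0.14 -0.386 0 0 0 -0.134 80;0.14 -0.386 0 0 0 -0.134 80",
  "force": 80
}}

```text
time_s: 2.97
eef_pos: [460.2, -280.9, 258.2]
ee_rot: [-0.0, 0.943, 0.334, 0.0]
force: [0.5, 0.6, -0.0]
grip_width: 0.801
grip_force: 0.0
```

Request:
{"op": "drive_tool", "data": {
  "commands": "0 0.03 -0.3 0 0 0.01 80;0 0 -0.3 0 0 0 80;0 0 -0.3 0 0 0 80;0 0 -0.3 0 0 0 80;0 0 -0.25 0 0 0 80;0 0 -0.14 0 0 0 80;0 0 0 0 0 0 80;0 0 0 0 0 0 0;0 0 0 0 0 0 0;0 0 0 0 0 0 0;0 0 0 0 0 0 0;0 0 0 0 0 0 0;0 0 0 0 0 0 0;0 0 0 0 0 0 0"
}}

```text
time_s: 4.13
eef_pos: [460.4, -276.1, 100.4]
ee_rot: [0.001, 0.94, 0.34, 0.0]
force: [-0.7, 0.8, 6.0]
grip_width: 0.22
grip_force: 77.8
```

Request:
{"op": "drive_tool", "data": {
  "commands": "0 0 0.2 0 0 0 0;0 0 0.33 0 0 0 0;0 0 0.33 0 0 0 0;0 0.05 0.33 0.03 0 0 0;0.12 0.22 0.08 0.086 -0.011 0 0;0.123 0.22 0 0.086 -0.011 0 0;0.123 0.22 0 0.086 -0.011 0 0;0.123 0.22 0 0.086 -0.011 0 0;0.123 0.22 0 0.086 -0.011 0 0;0.123 0.22 0 0.086 -0.011 0 0;0.123 0.22 0 0.086 -0.011 0 0;0.123 0.22 0 0.086 -0.011 0 0;0.123 0.22 0 0.086 -0.011 0 0;0.123 0.22 0 0.086 -0.011 0 0;0.123 0.22 0 0 0 0 0;0.123 0.22 -0.05 0 0 0 0;0 0 0 0 0 0 0;0 0 0 0 0 0 0;0 0 0 0 0 0 0"
}}

```text
time_s: 5.72
eef_pos: [607.0, -7.2, 221.3]
ee_rot: [-0.307, 0.882, 0.32, 0.156]
force: [0.4, -0.8, -1.7]
grip_width: 0.224
grip_force: 78.4
```

```bash
cat > look.py <<'E'
import sys; from h import *
S=capture("scene");T=capture("top");s=sense()
Rm=rot(s["ee_rot"]);P=s["eef_pos"];z=-Rm[:,2]
print("joints",s["joints"].round(2),"P",P.round(1),"axis",z.round(3),"x",Rm[:,0].round(3),"F",s["force"].round(1),s["wrist_torque"].round(2),s["grip_width"])
a=np.array([-0.0807,-0.6377,0.7660]);foot=np.array([623.2,115.9,75])
rim=P-98*z; d=rim-foot; print("rim",rim.round(1),"h",round(d@a,1),"lat",(d-d@a*a).round(1),"rotvec units to align",(np.cross(z,a)/(np.pi/4)).round(3))
t=np.linspace(0,2*np.pi,24,endpoint=False)
def basis(z):
    u=np.cross(z,[1,0,0]);u/=np.linalg.norm(u);return u,np.cross(z,u)
out=[]
for p,(cc,rr) in((S,(255,185)),(T,(200,140))):
    I=cv2.convertScaleAbs(cv2.resize(p["pixels"][rr:rr+75,cc:cc+66],None,fx=6,fy=6,interpolation=cv2.INTER_CUBIC),alpha=1.5)
    def pl(X,col):
        pts=np.array([np.subtract(proj(p,x),(cc-.5,rr-.5)) for x in X])*6; cv2.polylines(I,[pts.round().astype(np.int32)],True,col,1)
    for o,ax,r,hs in((rim,z,20.5,(0,54)),(foot,a,15.5,(0,46)),(foot,a,10,(56,))):
        u,v=basis(ax)
        for h in hs: pl([o+ax*h+r*(u*np.cos(k)+v*np.sin(k)) for k in t],(0,0,255))
    pl([rim,rim+140*z],(255,255,0));pl([foot,foot+80*a],(255,0,0))
    out.append(I)
cv2.imwrite(f"pics/{sys.argv[1]}.png",np.hstack(out))
E
python3 look.py l1
```

```text
joints [-0.46  0.57  1.34  0.66  1.52  0.28] P [607.1  -7.7 221.5] axis [-0.08  -0.642  0.762] x [0.747 0.468 0.473] F [-0.2 -0.8 -1.4] [-0.48  0.08 -0.01] 0.22895310184406453
rim [614.9  55.3 146.8] h 94.3 lat [-0.7 -0.5 -0.5] rotvec units to align [-0.007 -0.    -0.001]
```

View pics/l1.png

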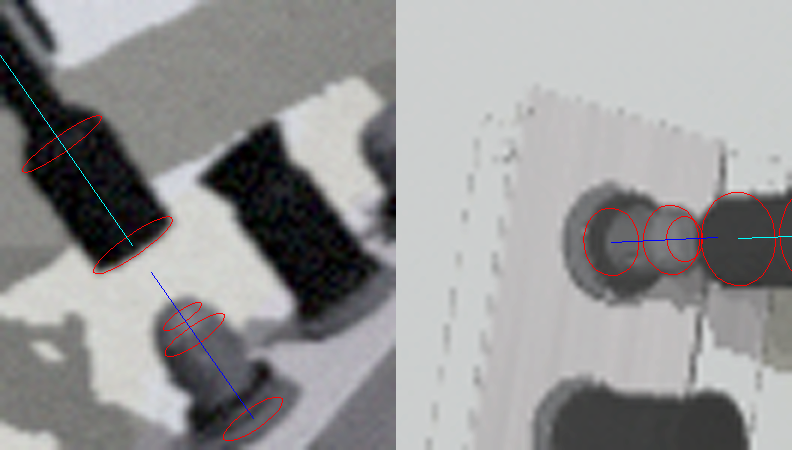

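Top view: the nozzle axis (row 238) lines up with the stub (row 240). Scene view: they look nearly collinear along about (133,245)→(177,308). I'll zoom in once more to check the sideways offset.

Run:
```python
from h import *
S=capture("scene");T=capture("top");s=sense()
a=np.array([-0.0807,-0.6377,0.7660]);foot=np.array([623.2,115.9,75]);P=s["eef_pos"];z=-rot(s["ee_rot"])[:,2];rim=P-98*z
out=[]
# warp so that stub axis is vertical in the image: straightened view, 5 zoomed px per 1 mm approx
for p in(S,T):
    c0=np.array(proj(p,foot));c1=np.array(proj(p,foot+160*a));d=(c1-c0);L=np.linalg.norm(d);d/=L;n=np.array([-d[1],d[0]]);k=12
    # out (u,v): pix = c0 + d*((540-v)/k) + n*((u-200)/k)
    M=np.array([[n[0]/k,-d[0]/k,c0[0]+d[0]*540/k-n[0]*200/k],[n[1]/k,-d[1]/k,c0[1]+d[1]*540/k-n[1]*200/k]])
    I=cv2.convertScaleAbs(cv2.warpAffine(p["pixels"],M,(400,600),flags=cv2.INTER_CUBIC|cv2.WARP_INVERSE_MAP),alpha=1.6)
    Mi=cv2.invertAffineTransform(M)
    f=p["pixels"].shape[0]/2/np.tan(np.radians(p["fov_y"])/2); dist=np.linalg.norm(np.array(p["position"])-foot); mm=f/dist*k
    print("px per mm",mm,"axis foreshort",L/160*k)
    cv2.line(I,(200,0),(200,599),(255,0,0),1)
    for r in(15.5,20.5):
        for sg in(-1,1): x=int(200+sg*r*mm); cv2.line(I,(x,0),(x,599),(0,0,255) if r<16 else (0,160,0),1)
    for X in(foot,foot+56*a,rim,rim+54*z,rim+100*z):
        u=Mi@np.r_[proj(p,X),1]; cv2.circle(I,tuple(int(v) for v in u),4,(0,255,255),-1)
    out.append(I)
cv2.imwrite("pics/w.png",np.hstack(out))
```

```text
px per mm 4.559220622001094 axis foreshort 4.517228713605336
px per mm 4.343592450705154 axis foreshort 2.774776639614398
```

View pics/w.png

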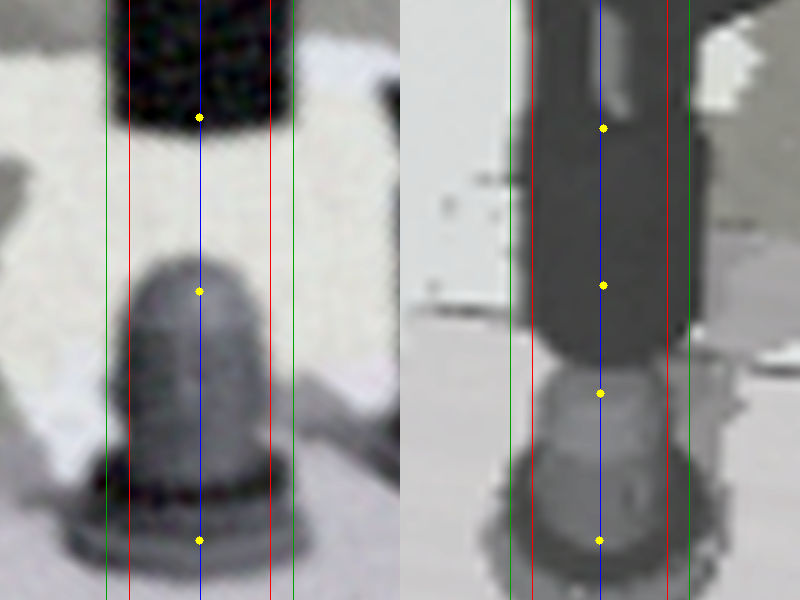

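Scene strip (left): the stub is centred near column 192 and the nozzle near 202, so the nozzle needs about 2 mm to the left. Top strip (right): stub near 603, nozzle near 611, so about 1.7 mm to the left.

```bash
cat > st.py <<'E'
from h import *
s=sense();a=np.array([-0.0807,-0.6377,0.7660]);foot=np.array([623.2,115.9,75]);P=s["eef_pos"];z=-rot(s["ee_rot"])[:,2];F=s["force"]
d=P-98*z-foot
print("P",P.round(1),"h",round(d@a,1),"lat",(d-d@a*a).round(1),"Fax",round(F@a,1),"Flat",(F-F@a*a).round(1),"T",s["wrist_torque"].round(2),"align",(np.cross(z,a)/(np.pi/4)).round(3))
E
python3 - <<'E'
from h import *
a=np.array([-0.0807,-0.6377,0.7660]);e1=np.cross(a,[0,0,1]);e1/=np.linalg.norm(e1);e2=np.cross(a,e1)
X=np.array([614.9,55.3,146.8]);A=[];b=[]
for p,t in((capture("scene"),-9/12),(capture("top"),-7.5/12)):
    c0=np.array(proj(p,X));c1=np.array(proj(p,X+20*a));d=c1-c0;d/=np.linalg.norm(d);n=np.array([-d[1],d[0]])
    A.append([n@(np.array(proj(p,X+10*e))-c0)/10 for e in(e1,e2)]);b.append(t)
c=np.linalg.solve(A,b);print(A,c,c[0]*e1+c[1]*e2)
E
python3 st.py
```

```text
[[np.float64(0.2938576489406658), np.float64(-0.24916202879223998)], [np.float64(0.37275816017658797), np.float64(0.0891775711237239)]] [-1.86936863  0.80538648] [ 1.77712416 -0.84673877 -0.51769112]
P [607.2  -7.4 221.4] h 94.1 lat [-0.6 -0.3 -0.3] Fax -1.0 Flat [-0.1 -1.1 -0.9] T [-0.47  0.07  0.01] align [-0.008 -0.    -0.001]
```

Request:
{"op": "drive_tool", "data": {
  "commands": "0.018 -0.004 -0.001 -0.008 0 -0.001 0;0.005 0.038 -0.046 0 0 0 0;0.005 0.038 -0.046 0 0 0 0;0.005 0.038 -0.046 0 0 0 0;0.005 0.038 -0.046 0 0 0 0;0.005 0.038 -0.046 0 0 0 0;0.002 0.019 -0.023 0 0 0 0;0.002 0.019 -0.023 0 0 0 0;0.003 0.019 -0.023 0 0 0 0;0 0 0 0 0 0 0"
}}

```text
time_s: 6.85
eef_pos: [612.1, 17.9, 190.9]
ee_rot: [-0.305, 0.883, 0.32, 0.155]
force: [-1.6, -0.5, -0.2]
grip_width: 0.224
grip_force: 78.5
```

```bash
python3 st.py
```

```text
P [612.1  17.9 190.9] h 54.2 lat [ 1.1 -1.  -0.7] Fax 0.3 Flat [-1.6 -0.3 -0.4] T [-0.48  0.09  0.01] align [-0.    -0.002 -0.001]
```

Request:
{"op": "drive_tool", "data": {
  "commands": "0.002 0.013 -0.015 0 0 0 0;0.001 0.013 -0.015 0 0 0 0;0.002 0.013 -0.015 0 0 0 0;0.001 0.013 -0.015 0 0 0 0;0.002 0.013 -0.016 0 0 0 0;0 0 0 0 0 0 0"
}}

```text
time_s: 7.35
eef_pos: [612.9, 24.2, 183.3]
ee_rot: [-0.305, 0.884, 0.32, 0.155]
force: [-0.2, -0.2, -2.1]
grip_width: 0.224
grip_force: 78.5
```

```bash
python3 st.py
```

```text
P [612.9  24.2 183.3] h 44.3 lat [ 1.  -1.  -0.7] Fax -1.4 Flat [-0.4 -1.1 -1. ] T [-0.59  0.14  0.06] align [ 0.    -0.002 -0.001]
```

Request:
{"op": "drive_tool", "data": {
  "commands": "0.001 0.006 -0.008 0 0 0 0;0.001 0.006 -0.008 0 0 0 0;0.001 0.006 -0.008 0 0 0 0;0.001 0.006 -0.008 0 0 0 0;0.001 0.006 -0.008 0 0 0 0;0.001 0.006 -0.008 0 0 0 0;0 0 0 0 0 0 0"
}}

```text
time_s: 7.93
eef_pos: [613.7, 27.4, 178.6]
ee_rot: [-0.304, 0.884, 0.32, 0.155]
force: [-0.9, -3.5, -1.5]
grip_width: 0.221
grip_force: 78.7
```

```bash
python3 st.py
```

```text
P [613.7  27.4 178.6] h 38.6 lat [ 1.4 -1.4 -1. ] Fax 1.1 Flat [-0.8 -2.7 -2.4] T [-1.33  0.13 -0.01] align [ 0.001 -0.001 -0.001]
```

Request:
{"op": "drive_tool", "data": {
  "commands": "0 -0.006 -0.005 0 0 0 0;0.001 0.006 -0.008 0 0 0 0;0.001 0.006 -0.008 0 0 0 0;0.001 0.007 -0.008 0 0 0 0;0 0 0 0 0 0 0"
}}

```text
time_s: 8.35
eef_pos: [614.1, 28.9, 176.3]
ee_rot: [-0.305, 0.883, 0.32, 0.156]
force: [-0.5, -3.5, 1.8]
grip_width: 0.224
grip_force: 79.3
```

```bash
python3 st.py
```

```text
P [614.1  28.9 176.3] h 35.8 lat [ 1.7 -1.7 -1.2] Fax 3.6 Flat [-0.2 -1.2 -1. ] T [-0.84  0.12 -0.03] align [-0. -0. -0.]
```

Request:
{"op": "drive_tool", "data": {
  "commands": "0.001 0.006 -0.008 0 0 0 0;0.001 0.006 -0.008 0 0 0 0;0.001 0.007 -0.008 0 0 0 0;0.001 0.006 -0.008 0 0 0 0;0 0 0 0 0 0 0"
}}

```text
time_s: 8.77
eef_pos: [614.3, 31.7, 172.5]
ee_rot: [-0.305, 0.883, 0.32, 0.155]
force: [0.5, -2.6, -0.5]
grip_width: 0.221
grip_force: 79.1
```

```bash
python3 st.py
```

```text
P [614.3  31.7 172.5] h 31.1 lat [ 1.4 -1.8 -1.4] Fax 1.2 Flat [ 0.6 -1.8 -1.4] T [-0.7   0.03 -0.06] align [-0.    -0.001 -0.001]
```

Request:
{"op": "drive_tool", "data": {
  "commands": "0.001 0.006 -0.008 0 0 0 0;0 0.006 -0.008 0 0 0 0;0.001 0.007 -0.008 0 0 0 0;0.001 0.006 -0.008 0 0 0 0"
}}

```text
time_s: 9.1
eef_pos: [614.7, 34.0, 169.6]
ee_rot: [-0.305, 0.883, 0.32, 0.156]
force: [-0.1, -3.0, 2.2]
grip_width: 0.222
grip_force: 79.3
```

```bash
python3 st.py
```

```text
P [614.7  34.  169.6] h 27.4 lat [ 1.5 -1.9 -1.4] Fax 3.6 Flat [ 0.2 -0.7 -0.6] T [-0.56  0.1   0.02] align [-0.    -0.001 -0.001]
```

Request:
{"op": "drive_tool", "data": {
  "commands": "0.001 0.006 -0.008 0 0 0 0;0 0.006 -0.008 0 0 0 0;0.001 0.007 -0.008 0 0 0 0"
}}

```text
time_s: 9.35
eef_pos: [614.9, 35.9, 167.2]
ee_rot: [-0.305, 0.883, 0.32, 0.156]
force: [-0.1, -3.0, 2.4]
grip_width: 0.222
grip_force: 79.3
```

```bash
python3 st.py
```

```text
P [614.9  35.9 167.2] h 24.3 lat [ 1.5 -2.  -1.5] Fax 3.8 Flat [ 0.2 -0.6 -0.5] T [-0.6   0.16  0.05] align [-0.    -0.001 -0.001]
```

Request:
{"op": "drive_tool", "data": {
  "commands": "0.001 0.006 -0.008 0 0 0 0;0 0.003 -0.004 0 0 0 0;0 0.003 -0.004 0 0 0 0"
}}

```text
time_s: 9.6
eef_pos: [614.9, 37.1, 165.5]
ee_rot: [-0.305, 0.883, 0.32, 0.155]
force: [-0.6, -3.3, 2.3]
grip_width: 0.229
grip_force: 79.3
```

```bash
python3 st.py
```

```text
P [614.9  37.1 165.5] h 22.3 lat [ 1.3 -2.1 -1.6] Fax 3.9 Flat [-0.3 -0.8 -0.7] T [-0.53  0.09  0.06] align [-0.    -0.001 -0.001]
```

Request:
{"op": "drive_tool", "data": {
  "commands": "0 0.006 -0.008 0 0 0 0;0.001 0.003 -0.004 0 0 0 0;0 0.004 -0.004 0 0 0 0"
}}

```text
time_s: 9.85
eef_pos: [615.1, 38.3, 163.9]
ee_rot: [-0.305, 0.883, 0.32, 0.156]
force: [0.1, -2.7, 2.2]
grip_width: 0.228
grip_force: 79.4
```

```bash
python3 st.py
```

```text
P [615.1  38.3 163.9] h 20.3 lat [ 1.3 -2.1 -1.7] Fax 3.4 Flat [ 0.4 -0.5 -0.4] T [-0.54  0.14  0.08] align [-0.    -0.001 -0.001]
```

Request:
{"op": "drive_tool", "data": {
  "commands": "0 0.006 -0.008 0 0 0 0;0.001 0.003 -0.004 0 0 0 0;0 0.004 -0.004 0 0 0 0"
}}

```text
time_s: 10.1
eef_pos: [615.2, 39.6, 162.3]
ee_rot: [-0.305, 0.883, 0.32, 0.155]
force: [0.6, -4.1, 2.2]
grip_width: 0.223
grip_force: 79.4
```

```bash
python3 st.py
```

```text
P [615.2  39.6 162.3] h 18.2 lat [ 1.2 -2.2 -1.7] Fax 4.3 Flat [ 1.  -1.4 -1. ] T [-0.51  0.13 -0.03] align [-0.    -0.001 -0.001]
```

Request:
{"op": "drive_tool", "data": {
  "commands": "0 0.006 -0.007 0 0 0 0;0 0.003 -0.004 0 0 0 0;0 0.003 -0.004 0 0 0 0"
}}

```text
time_s: 10.35
eef_pos: [615.3, 40.5, 161.4]
ee_rot: [-0.304, 0.883, 0.32, 0.156]
force: [-2.3, -8.0, 7.8]
grip_width: 0.223
grip_force: 80.3
```

```bash
python3 st.py
```

```text
P [615.3  40.5 161.4] h 16.9 lat [ 1.3 -2.1 -1.6] Fax 11.3 Flat [-1.4 -0.8 -0.8] T [-0.39  0.29  0.2 ] align [ 0. -0. -0.]
```

The push has gone from 4 N to 11 N, so the socket is on the collar. I'll press a little more and hold.

Request:
{"op": "drive_tool", "data": {
  "commands": "0 0.002 -0.003 0 0 0 0;0 0 0 0 0 0 0"
}}

```text
time_s: 10.52
eef_pos: [615.3, 40.6, 161.3]
ee_rot: [-0.304, 0.883, 0.32, 0.156]
force: [-3.0, -7.4, 7.4]
grip_width: 0.229
grip_force: 80.3
```

```bash
python3 st.py
```

```text
P [615.3  40.6 161.3] h 16.8 lat [ 1.4 -2.2 -1.7] Fax 10.6 Flat [-2.1 -0.7 -0.8] T [-0.34  0.35  0.25] align [ 0. -0. -0.]
```

Request:
{"op": "drive_tool", "data": {
  "commands": "0 0.002 -0.003 0 0 0 0;0 0.003 -0.003 0 0 0 0;0 0 0 0 0 0 0"
}}

```text
time_s: 10.77
eef_pos: [615.4, 40.8, 161.0]
ee_rot: [-0.304, 0.883, 0.32, 0.156]
force: [-3.8, -9.1, 9.9]
grip_width: 0.224
grip_force: 80.8
```

```bash
python3 st.py
```

```text
P [615.4  40.8 161. ] h 16.4 lat [ 1.4 -2.2 -1.6] Fax 13.7 Flat [-2.7 -0.3 -0.5] T [-0.38  0.51  0.36] align [0.001 0.    0.   ]
```

Request:
{"op": "drive_tool", "data": {
  "commands": "0 0.001 -0.002 0 0 0 0;0 0 0 0 0 0 0;0 0 0 0 0 0 0;0 0 0 0 0 0 0;0 0 0 0 0 0 0;0 0 0 0 0 0 0;0 0 0 0 0 0 0;0 0 0 0 0 0 0;0 0 0 0 0 0 0"
}}

```text
time_s: 11.52
eef_pos: [615.4, 40.8, 161.0]
ee_rot: [-0.304, 0.883, 0.32, 0.156]
force: [-4.1, -10.2, 10.6]
grip_width: 0.225
grip_force: 80.9
```

```bash
python3 st.py
```

```text
P [615.4  40.8 161. ] h 16.4 lat [ 1.5 -2.2 -1.7] Fax 15.0 Flat [-2.9 -0.7 -0.9] T [-0.3   0.59  0.38] align [0.001 0.    0.   ]
```

Request:
{"op": "drive_tool", "data": {
  "commands": "0 0 0 0 0 0 50;0 0 0 0 0 0 70;0 0 0 0 0 0 70;0 0 0 0 0 0 70;0 0 0 0 0 0 70;0 0 0 0 0 0 70"
}}

```text
time_s: 12.02
eef_pos: [615.1, 41.8, 159.6]
ee_rot: [-0.305, 0.883, 0.32, 0.155]
force: [0.2, 0.1, 0.6]
grip_width: 0.702
grip_force: 0.0
```

```bash
python3 st.py
```

```text
P [615.1  41.8 159.6] h 14.7 lat [ 0.8 -2.2 -1.7] Fax 0.3 Flat [0.2 0.4 0.3] T [-0.32 -0.03  0.  ] align [-0.    -0.001 -0.001]
```

Released. Now I back out along the axis and look.

Request:
{"op": "drive_tool", "data": {
  "commands": "-0.008 -0.064 0.077 0 0 0 70;-0.016 -0.128 0.153 0 0 0 70;-0.024 -0.191 0.23 0 0 0 70;-0.024 -0.191 0.23 0 0 0 70;-0.024 -0.191 0.23 0 0 0 70;-0.024 -0.191 0.23 0 0 0 70;-0.024 -0.191 0.23 0 0 0 70;0 -0.3 0.1 0 0 0 70;0 -0.3 0.1 0 0 0 70;0 0 0 0 0 0 70;0 0 0 0 0 0 70"
}}

```text
time_s: 12.93
eef_pos: [600.6, -134.7, 318.2]
ee_rot: [-0.304, 0.884, 0.319, 0.156]
force: [0.2, 0.1, 0.1]
grip_width: 0.705
grip_force: 0.0
```

Run:
```python
from h import *
S=capture("scene");T=capture("top");print(sense()["force"].round(1))
a=np.array([-0.0807,-0.6377,0.7660]);foot=np.array([624.5,114,73.5])
o=[]
for p,c,r in((S,240,165),(T,190,140)):
    I=cv2.convertScaleAbs(cv2.resize(p["pixels"][r:r+130,c:c+100],None,fx=4,fy=4,interpolation=cv2.INTER_CUBIC),alpha=1.5)
    for h in(16.5,156.5): u=(np.subtract(proj(p,foot+h*a),(c-.5,r-.5))*4).astype(int); cv2.circle(I,tuple(int(v) for v in u),3,(0,0,255),-1)
    o.append(I)
cv2.imwrite("pics/end.png",np.hstack(o))
```

```text
[ 0.3  0.7 -0.6]
```

View pics/end.png

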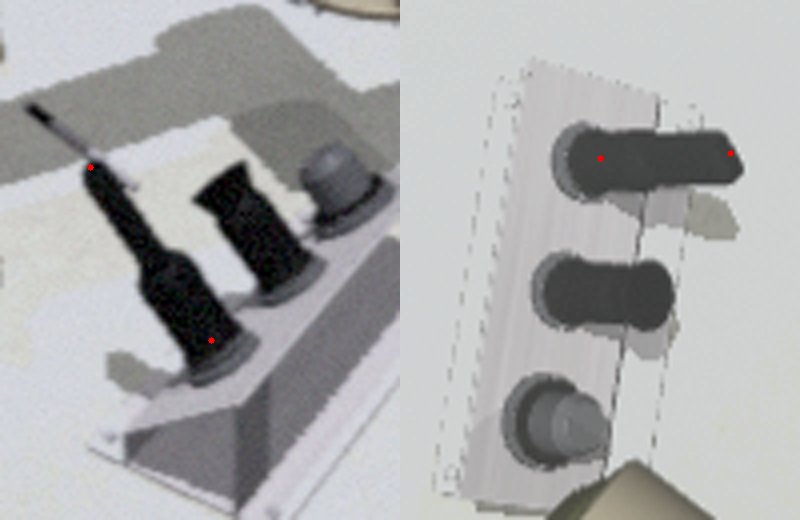

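The nozzle (scene crop, tip at (90,165) down to its socket at about (215,350)) sits on its collar on the thin stub. The bell nozzle and thick stub are unchanged, and the gripper is clear.

```bash
python3 -c "
from rig import *
print(finish_job())"
```

```text
the job is handed in; nothing more can be done
None
```

The crevice nozzle is on the free thin stub, pressed against the stop collar at about 10 N above the drag for over half a second, then released; it stayed in place, and the job is handed in.

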